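# Put the mixer's battery pack on charge

## Task

Put the battery pack with the orange band on charge: swing the dock's catch right out of the way, hook the pack's tongue under the dock's yellow lip with the pack tilted, then swing its other end down gently, without letting it drop, until the pack lies flat and fully home in the dock. Then swing the catch fully closed over the pack and let go. Leave the blue-banded pack, the steel bowl, the syrup bottle and the yellow jar where they stand.

Things in the scene. Friction and masses are not known exactly. Their poses are not given: they have to be found in the camera images.
- pack: battery pack to charge: black block 120 (x) x 56 (y) x 44 (z) mm, orange band near its heel (+x) end, 0.3 to 0.6 kg. Origin at the block's centre, half-way up; z up. Lies flat on the counter at the start. A grey tongue sticks out at the bottom of its toe (-x) end, so the whole pack reaches from x = -80 to +60 mm. Grip it across the 56 mm width
- pack_tip (a point): end of the orange pack's tongue, at its underside, mid-width: at (-80, 0, -22) mm in the pack's axes (the point's axes are the pack's). The tongue is 20 mm long, 40 mm wide, 7 mm thick, its underside level with the block's
- dock: charging dock fixed to the counter. Origin at counter level under the bay's centre; x points from the lip (toe) end to the catch (heel) end, z up. Bay floor 6 mm high. A pack is home with its axes along the dock's and its centre 28 mm above the dock's origin (2 to 4 mm play in x, y). A level pack cannot enter: tongue first, tilted heel-up about 0.1 to 0.35 rad, then swing down
- lip_edge (a point): middle of the lower free edge of the dock's yellow lip: at (-71, 0, 17.5) mm in the dock's axes, 11.5 mm above the bay's floor. The lip is 70 mm wide, its top 25.5 mm above the counter; it reaches 11 mm out from the toe wall, whose inner face is at x = -82 mm
- heel_wall (a point): foot of the dock's low black heel wall, inner face: at (64, 0, 6) mm in the dock's axes. The wall is upright to 16 mm above the counter, then bevelled outwards to about 23 mm
- cheek (a point): foot of one of four low black side cheeks, inner face: at (44, 30.5, 6) mm in the dock's axes; the others mirror it in x and y. Each is 26 mm long (x from 31 to 57 mm), upright to 15 mm above the counter, then bevelled outwards to 22 mm (to y = 42 mm). Between the cheeks the sides are open for fingers
- catch (a joint): angle of the dock's steel swing catch about its upright pivot, rad: 0 = fully closed (stop), bar pointing along the dock's -x over the pack's heel; grows as the bar swings towards the dock's -y side, stop at 1.75; out of the pack's way above 1.2. Starts closed or partly closed. Light friction (about 1 N at the peg), stays where left
- catch_peg (a point): grip point on the catch's upright red peg, 12 mm diameter, 50 mm from the pivot; the point is 75 mm above the counter, the peg stands free from 60 to 90 mm. The bar below is 16 mm wide, from 53 to 60 mm above the counter (3 mm over a seated pack), and ends 58 mm from the pivot
- catch_pivot (a point): the catch's pivot, at (96, 0, 53) mm in the dock's axes, on a round post of 18 mm diameter, which rises behind the heel wall
- spare: the other pack, same shape, size and origin as the first, but with a blue band: bystander, leave it
- bowl: steel bowl, 110 mm across, 50 mm high, origin at the centre of its underside: bystander, leave it
- syrup: amber syrup bottle, 60 mm diameter, 160 mm tall, origin at the centre of its underside, standing on the dock's +y side: bystander, leave it
- jar: yellow jar, 60 mm diameter, 100 mm tall, origin at the centre of its underside, standing beside the dock's toe end on its -y side: bystander, leave it
Not all that is in view belongs to the job. What is shaped like the pack but red or turquoise is not meant.

How it is judged:
On the way, in this order (a step that is already met when the one before it is completed fails the run):
1. the catch is swung out of the way (value of joint catch above 1.2 rad), for 0.1 s.
2. the tongue is under the lip with the pack tilted heel-up (x of pack_tip in the frame of dock between -0.085 and -0.073 m and z of pack_tip in the frame of dock below 0.014 m and y of pack_tip in the frame of dock between -0.012 and 0.012 m and angle between pack's own z axis and vertical above 0.08 rad), for 0.05 s.
3. the pack lies flat and home in the dock, the catch still open (angle between pack's own z axis and vertical below 0.05 rad and z of pack in the frame of dock between 0.025 and 0.031 m and x of pack_tip in the frame of dock between -0.085 and -0.0745 m and y of pack in the frame of dock between -0.006 and 0.006 m and angle between the x axis of pack and the x axis of dock, either way round below 0.08 rad and value of joint catch above 1 rad), for 0.2 s.
4. the catch is closed over the pack (angle between pack's own z axis and vertical below 0.05 rad and z of pack in the frame of dock between 0.025 and 0.031 m and x of pack_tip in the frame of dock between -0.085 and -0.0745 m and y of pack in the frame of dock between -0.006 and 0.006 m and angle between the x axis of pack and the x axis of dock, either way round below 0.08 rad and value of joint catch below 0.2 rad), for 0.2 s.
At the end, for the whole second after the job is handed in: The orange-banded pack lies flat (within 0.05 rad) and fully home in the dock (on its floor within 3 mm, tongue at least 3.5 mm under the lip, square within 0.08 rad), at rest, the catch within 0.2 rad of fully closed; blue-banded pack, bowl, bottle and jar within 30 mm of where they stood (all of step 4 and linear speed of pack below 0.02 m/s and distance of each of spare, bowl, syrup, jar from where it was at the start of the episode below 0.03 m); the robot touches nothing.
It fails at once if the pack is dropped or slammed into the dock (touches it while moving faster than 0.35 m/s) (contact force between pack and dock above 0.5 N and linear speed of pack above 0.35 m/s).
It fails at once if the blue-banded pack, the bowl, the bottle or the jar is pushed more than 30 mm (distance of any of spare, bowl, syrup, jar from where it was at the start of the episode above 0.03 m).
It fails at once if the bottle or the jar is tipped (angle between any of syrup, jar's own z axis and vertical above 0.35 rad).
It also fails if it takes over 67 s, if anything falls off the work surface, if the arm or the gripper's body presses on something with over 40 N, if the wrist force passes 120 N, or if a joint passes its speed limit or range.

## Robot

A 6-joint arm with a two-finger parallel gripper is mounted at the origin on the work surface. World frame = base frame: x ahead of the robot, y to its left, z up, the work surface at z = 0. Lengths are in m, angles in rad, forces in N, time in s.
With the tool pointing down it reaches from about 0.425 to 0.95 m from the base axis. Payload 3.5 kg.
Tool frame: the origin (TCP) lies on the centre line of the jaws, within the pads' length; the fingertips stand 17 mm ahead of it and the grasp point (between the pads) lies 2 mm behind it; z points along the fingers, y is the direction in which the jaws open and shut (so a half turn about z gives the same grasp; the last joint's range is limited). The gripper opens to 85 mm and grips with 20 to 120 N. Pads are 22 mm wide; open, the fingers measure 114 mm over their backs; the gripper's body (76 mm by 85 mm) begins 54 mm behind the grasp point. The pads swing forward as they close: fully open they stand 13 mm farther back than shut.
Start: joints at [-1.312, 0.286, 1.577, -0, 1.279, -0.15], TCP at [0.268, -0.619, 0.248] pointing down, gripper open.
Joint ranges: [-2.77, 2.77], [-0.9, 2.22], [0.21, 2.48], [-1.53, 4.67], [0.24, 2.81], [-2.84, 2.84]. Speed limits (rad/s): [2.79, 2.79, 3.14, 3.14, 3.14, 3.14].

## Interface

Orientations are given as a 3x3 rotation matrix whose columns are the frame's x, y, z axes.
In Python, from rig import robot gives the robot as it stands.
- The arm moves only by the shell command python3 -m jog 'ROWS'. ROWS is JSON, a list that holds one entry, the list of rows, each a list of 7 numbers: the turn, a rotation vector about the world's x, y, z in degrees, then the shift along the world's x, y, z in mm, then the finger opening in mm, from 0 to 85.4. In form: [[[wx, wy, wz, dx, dy, dz, jaw], ...]]. A call has 1 to 12 rows; each row shifts and turns the commanded pose from where the row before left it; what a row does not reach is not made up. A row lasts 1/10 s, in which the tool goes at most 50 mm and 8.59 degrees, less where a joint would pass 70% of its speed; a pose out of reach is approached as far as the arm can. A call with a gripper value outside its range is refused whole. The fingers move at their own pace and stop on an object; the grip force is fixed at half the most. Time passes only in rows, so rows that do not move let the fingers close. It gives the time, the measured TCP pose, the force and the opening at its end, in the units of the state.
- robot.read_state(): the state, without advancing time (a new reading comes with each control period).
- robot.grab_frame(name): name is "side" or "top" or "wrist"; returns the picture (384x512x3 uint8, red, green, blue); there is no depth.
- robot.camera_model(name): a dict with "fov_y" (degrees; the focal length in pixels is half the picture's height over the tangent of half this angle, whatever the lens; pixels are square), "cx", "cy" (the principal point, pixels), "cam_to_world" (4x4, takes a point from camera to world coordinates); the wrist camera has in their place "hand_eye" (4x4, takes a point from camera to tool coordinates, whose origin is the TCP and whose axes are the flange's). Camera axes: x right, y down, z forward; pixel columns grow to the right and rows downward; lengths in m; the calibration is good to about 2 mm. A picture is of the moment at which its call begins: read the wrist's pose just before it. camera_model takes no time and is no camera call.
- robot.hand_in(): hands the job in, once; it reports no verdict.
The state is a dict: "clock": time; "q": joint angles; "joint_vel": joint speeds; "effort": joint torques, N m; "position": TCP position; "ee_rot": TCP orientation; "ft_force": force on the tool from outside, world axes, zero at the start; "torque": the same for the moment, N m; "gripper_width": opening from 0.0 (shut) to 1.0 (fully open).
Only numpy, scipy, OpenCV 4.12 (cv2) and the standard library are available. Lean on these libraries where they do the work, as an engineer would, in place of code of your own. Each camera call takes 0.05 s, during which the arm holds its last target.

## Working session

There is one attempt and no reset: what is moved stays moved. The work goes in short steps, Python scripts to look and compute and a shell command to move; the robot and the scene stay as the last step left them, time stands still between calls to the robot, and variables do not carry over. Pictures are saved under pics/ and viewed, and the job is handed in when it is done.

```bash
mkdir -p pics; ls
python3 - <<'E'
from rig import robot
import cv2,json
s=robot.read_state();print(s)
for n in("side","top","wrist"):
    im=robot.grab_frame(n);cv2.imwrite(f"pics/{n}0.png",im[:,:,::-1])
    print(n,robot.camera_model(n))
E
```

```text
pics
{'clock': 0.0, 'q': array([-1.31197788e+00,  2.87195673e-01,  1.57818091e+00,  1.37059561e-05,
        1.27856388e+00, -1.50002863e-01]), 'joint_vel': array([ 4.50757132e-04, -2.04826913e-03,  2.74668904e-04, -5.49272503e-04,
       -6.74604835e-04, -5.96158739e-05]), 'effort': array([ 2.16537563e-03, -4.05977476e+01, -2.92623067e+01, -4.41811238e-06,
        5.81248576e-03,  6.13696230e-06]), 'position': array([ 0.26820173, -0.61876458,  0.24692499]), 'ee_rot': array([[ 9.17591705e-01,  3.97523730e-01, -5.88205059e-04],
       [ 3.97523999e-01, -9.17588962e-01,  2.27296222e-03],
       [ 3.63825951e-04, -2.31947690e-03, -9.99997244e-01]]), 'ft_force': array([-0.00756525,  0.16082083,  0.39307293]), 'torque': array([-0.00450089,  0.04262207,  0.00123146]), 'gripper_width': 1.0007072353392077}
side {'fov_y': 44.444844374167936, 'cx': 250.79632108599696, 'cy': 188.4722926732382, 'cam_to_world': array([[-0.79516264, -0.32905814,  0.5093497 , -0.19416765],
       [-0.60627556,  0.44816113, -0.65694866,  0.82967365],
       [-0.01209643, -0.83118731, -0.5558609 ,  0.76927627],
       [ 0.        ,  0.        ,  0.        ,  1.        ]])}
top {'fov_y': 47.464226721642746, 'cx': 256.8188416437346, 'cy': 194.51182661525738, 'cam_to_world': array([[-0.01541375, -0.99934516,  0.03273645,  0.39418247],
       [-0.99983946,  0.01510568, -0.00963732,  0.00909767],
       [ 0.0091365 , -0.03287974, -0.99941755,  1.40046805],
       [ 0.        ,  0.        ,  0.        ,  1.        ]])}
wrist {'fov_y': 69.64197096089792, 'cx': 254.2243876618324, 'cy': 195.97382279219548, 'hand_eye': array([[-2.78923793e-04, -9.59163641e-01, -2.82851607e-01,
         7.04014266e-02],
       [ 9.99999837e-01, -1.26599443e-04, -5.56808449e-04,
         3.09853829e-04],
       [ 4.98261563e-04, -2.82851716e-01,  9.59163520e-01,
        -1.25112237e-01],
       [ 0.00000000e+00,  0.00000000e+00,  0.00000000e+00,
         1.00000000e+00]])}
```

View pics/side0.png

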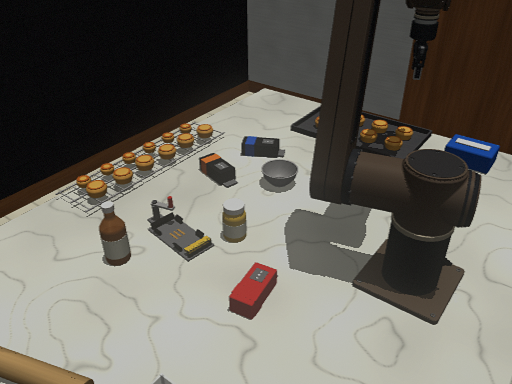

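View pics/top0.png

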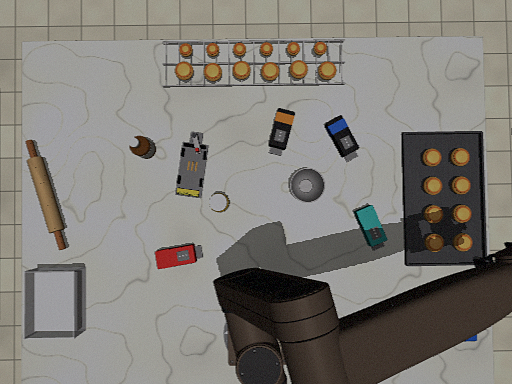

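View pics/wrist0.png

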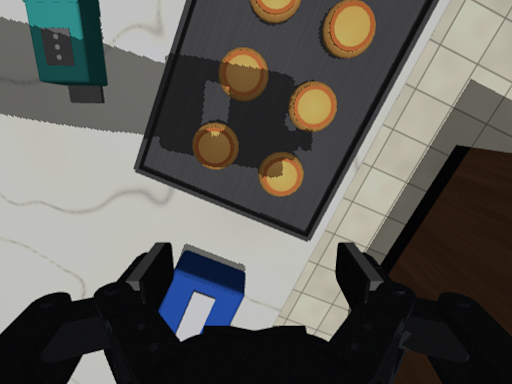

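```bash
cat > h.py <<'E'
from rig import robot
import cv2,numpy as np
def px2w(name,u,v,z,T=None):
    m=robot.camera_model(name); f=192/np.tan(np.radians(m['fov_y']/2))
    if T is None: T=m['cam_to_world']
    d=T[:3,:3]@np.array([(u-m['cx'])/f,(v-m['cy'])/f,1.]); o=T[:3,3]
    return o+d*(z-o[2])/d[2]
def w2px(name,p,T=None):
    m=robot.camera_model(name); f=192/np.tan(np.radians(m['fov_y']/2))
    if T is None: T=m['cam_to_world']
    c=T[:3,:3].T@(np.array(p)-T[:3,3]); return np.array([m['cx']+f*c[0]/c[2],m['cy']+f*c[1]/c[2]])
def wristT(s=None):
    s=s or robot.read_state(); T=np.eye(4);T[:3,:3]=s['ee_rot'];T[:3,3]=s['position']
    return T@robot.camera_model('wrist')['hand_eye']
E
python3 - <<'E'
import cv2
a=cv2.imread('pics/top0.png')
cv2.imwrite('pics/c1.png',cv2.resize(a[95:215,120:240],None,fx=5,fy=5,interpolation=cv2.INTER_CUBIC))
cv2.imwrite('pics/c2.png',cv2.resize(a[95:175,255:365],None,fx=7,fy=7,interpolation=cv2.INTER_CUBIC))
b=cv2.imread('pics/side0.png')
cv2.imwrite('pics/c3.png',cv2.resize(b[185:270,90:260],None,fx=4.5,fy=4.5,interpolation=cv2.INTER_CUBIC))
E
```

```text
(no output)
```

View pics/c1.png

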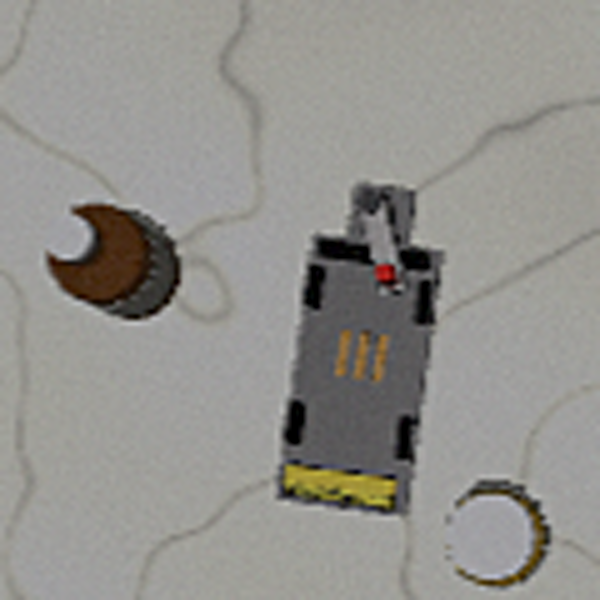

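View pics/c2.png

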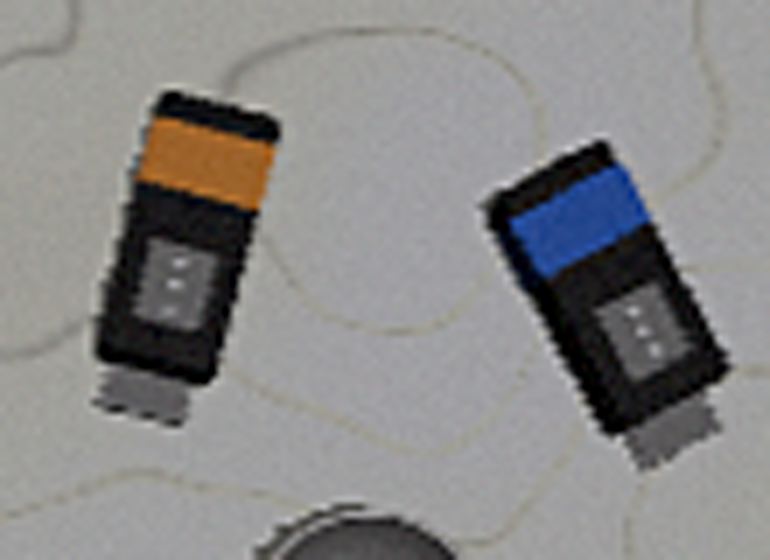

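View pics/c3.png

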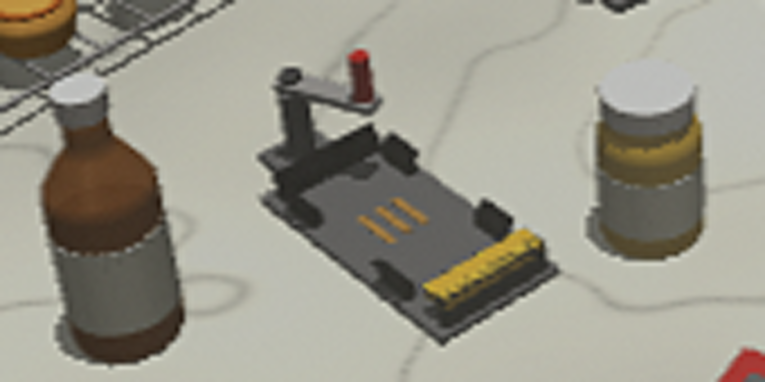

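Run:
```python
from h import *
def c1(u,v,z): return px2w('top',u/5+120,v/5+95,z)
def c2(u,v,z): return px2w('top',u/7+255,v/7+95,z)
L=c1(285,465,.0255);R=c1(397,478,.0255);print('lip',L,R,np.linalg.norm(L-R))
d=R-L; yax=-d/np.linalg.norm(d); xax=np.array([yax[1],-yax[0],0]);print('yaw',np.degrees(np.arctan2(xax[1],xax[0])))
print('origin',(L+R)/2+.071*xax)
print('peg',c1(385,272,.09))
print('pivot',c1(372,198,.06))
# orange pack top corners
P=[c2(*p,.044) for p in((165,92),(280,122),(212,383),(98,358))]
for p in P:print(p)
print('ctr',np.mean(P,0)); a=(P[0]+P[1]-P[2]-P[3])/2;print(np.linalg.norm(a),np.degrees(np.arctan2(a[1],a[0])),np.linalg.norm(P[0]-P[1]))
print('syrup',px2w('top',140,148,.0),'jar',c1(497,535,.1),'bowl',px2w('top',307,184,.05))
```

```text
lip [0.46351436 0.24665448 0.0255    ] [0.45426883 0.17635346 0.0255    ] 0.0709063734964247
yaw -7.492171084875738
origin [0.52928545 0.20224623 0.0255    ]
peg [0.57562185 0.17434283 0.09      ]
pivot [0.62566603 0.18562618 0.06      ]
[ 0.70800083 -0.07622368  0.044     ]
[ 0.69381084 -0.12743077  0.044     ]
[ 0.57710871 -0.09495472  0.044     ]
[ 0.58901422 -0.04431244  0.044     ]
ctr [ 0.64198365 -0.0857304   0.044     ]
0.12216270738926008 -15.279674163557852 0.05313682163843006
syrup [0.59518752 0.36848782 0.        ] jar [0.41617227 0.10823318 0.1       ] bowl [ 0.46866489 -0.15996708  0.05      ]
```

```bash
python3 -m jog '[[[0,0,-1,17,46,0,85],[0,0,-1,17,46,0,85],[0,0,-1,17,46,0,85],[0,0,-1,17,46,0,85],[0,0,-1,17,46,0,85],[0,0,-1,17,46,0,85],[0,0,-1,17,46,0,85],[0,0,-1,17,46,0,85],[0,0,-1,17,46,0,85],[0,0,-1,17,46,0,85]]]'; python3 -m jog '[[[0,0,0,17,46,0,85],[0,0,0,17,46,0,85],[0,0,0,17,46,0,85],[0,0,0,17,46,0,85],[0,0,0,17,46,0,85],[0,0,0,17,46,0,85],[0,0,0,17,46,0,85],[0,0,0,17,46,0,85],[0,0,0,0,0,0,85],[0,0,0,0,0,0,85]]]'
python3 - <<'E'
from h import *
s=robot.read_state();im=robot.grab_frame('wrist');cv2.imwrite('pics/w1.png',cv2.resize(im[:,:,::-1],(768,576),interpolation=cv2.INTER_CUBIC))
T=wristT(s);np.save('w1T.npy',T);print(s['clock'],s['position'],np.round(s['ee_rot'],4))
E
```

```text
clock: 1.15
position: [0.4384, -0.1573, 0.2483]
ee_rot: [[0.973, 0.231, 0.0], [0.231, -0.973, -0.0], [0.0, 0.0, -1.0]]
ft_force: [0.2, 0.1, -0.4]
gripper_width: 0.994
clock: 2.15
position: [0.574, 0.2096, 0.2474]
ee_rot: [[0.972, 0.234, -0.002], [0.234, -0.972, -0.001], [-0.002, 0.0, -1.0]]
ft_force: [-0.3, 0.3, -0.6]
gripper_width: 0.996
2.15 [0.57400079 0.20961875 0.2474302 ] [[ 9.721e-01  2.344e-01 -1.600e-03]
 [ 2.344e-01 -9.721e-01 -7.000e-04]
 [-1.700e-03  3.000e-04 -1.000e+00]]
```

View pics/w1.png

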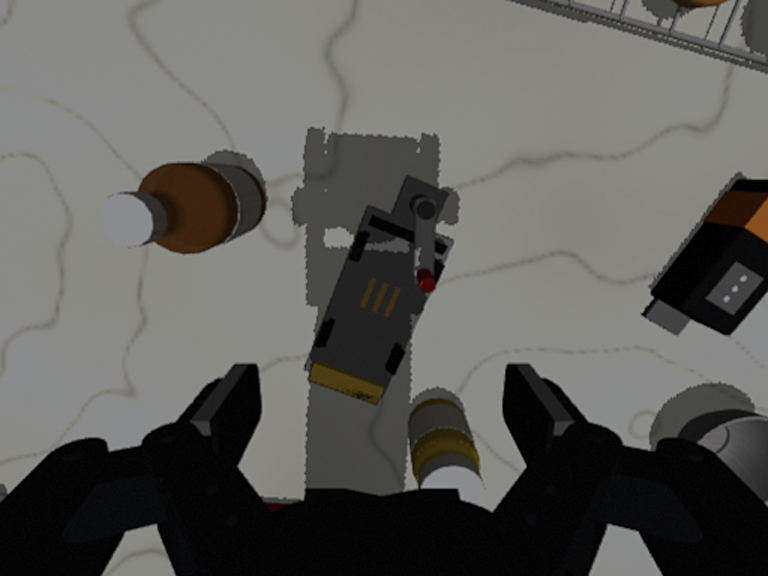

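Run:
```python
from h import *
a=cv2.imread('pics/w1.png')[165:415,290:480]
a=cv2.convertScaleAbs(a,alpha=2.0)
cv2.imwrite('pics/c4.png',cv2.resize(a,None,fx=2.4,fy=2.4,interpolation=cv2.INTER_CUBIC)) 
from h import w2px
```

```text
(no output)
```

View pics/c4.png

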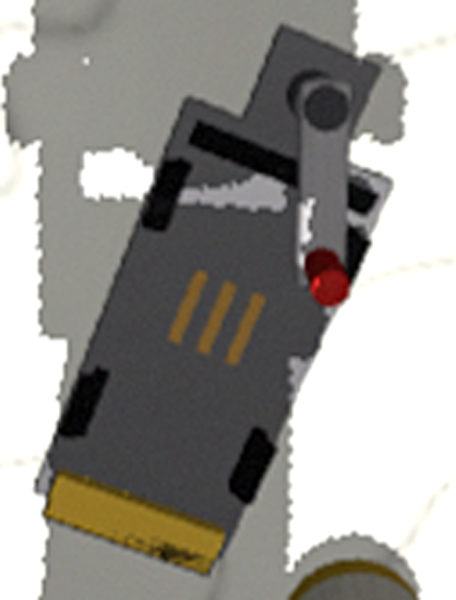

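```bash
cat > fit1.py <<'E'
from h import *
from scipy.optimize import least_squares
T=np.load('w1T.npy')
im=lambda u,v:((np.array([u,v])/2.4+[290,165])+.5)/1.5-.5
pts=[((-71,35,25.5),(62,472)),((-71,-35,25.5),(225,530)),((-31,30.5,6),(107,372)),((-57,30.5,6),(85,432)),((-31,-30.5,6),(257,430)),((-57,-30.5,6),(232,490)),((57,30.5,6),(190,162)),((31,30.5,6),(163,228)),((96,0,62),(327,105))]
def W(p,x): c,s=np.cos(x[2]),np.sin(x[2]);return np.array([x[0]+c*p[0]/1e3-s*p[1]/1e3,x[1]+s*p[0]/1e3+c*p[1]/1e3,p[2]/1e3])
f=lambda x:np.concatenate([w2px('wrist',W(p,x),T)-im(*q) for p,q in pts])
r=least_squares(f,[.529,.202,-.13],loss='soft_l1');print(r.x,np.degrees(r.x[2]));print(np.round(f(r.x).reshape(-1,2),1))
u=im(327,287);peg=px2w('wrist',*u,.09,T);print('peg',peg)
pv=W((96,0,53),r.x);d=peg-pv;print('pivot',pv,np.hypot(*d[:2]),'catch',(np.arctan2(d[1],d[0])-(r.x[2]+np.pi)+np.pi)%(2*np.pi)-np.pi)
# top view check
for p in((-71,35,25.5),(-71,-35,25.5),(96,0,62)):print(w2px('top',W(p,r.x)),(w2px('top',W(p,r.x))-[120,95])*5)
for a in (.2,.35,.6,.9,1.2,1.5,1.65):
  t=r.x[2]+np.pi+a;print(a,pv[:2]+.05*np.array([np.cos(t),np.sin(t)]))
E
python3 fit1.py
```

```text
[ 0.52890551  0.20171005 -0.1416117 ] -8.113752633653261
[[-1.1  1.2]
 [ 0.7  1.8]
 [ 0.8 -0.1]
 [ 0.7 -0.9]
 [-0.9 -1.4]
 [-0.6 -2.8]
 [ 0.3  0.2]
 [ 0.8 -0.2]
 [-0.8  0.6]]
peg [0.57561702 0.17707371 0.09      ]
pivot [0.62394453 0.18816072 0.053     ] 0.049582964953362306 catch 0.3671234540514021
[177.08707295 187.98545092] [285.43536476 464.92725461]
[199.17058718 190.79153874] [395.85293592 478.95769368]
[193.4941805  135.05756719] [367.47090252 200.28783594]
0.2 [0.57402974 0.18524296]
0.35 [0.57502625 0.17781655]
0.6 [0.57910619 0.16603555]
0.9 [0.58764726 0.1537731 ]
1.2 [0.59943066 0.1445824 ]
1.5 [0.61340381 0.13928441]
1.65 [0.62082615 0.13825806]
```

```bash
python3 -m jog '[[[0,0,0,1,-16,-40,45],[0,0,0,1,-16.5,-40,45],[0,0,0,0,0,-40,45],[0,0,0,0,0,-25,45],[0,0,0,0,0,-10,45],[0,0,0,0,0,-10,45],[0,0,0,0,0,0,45]]]'
python3 - <<'E'
from h import *
s=robot.read_state();im=robot.grab_frame('wrist');cv2.imwrite('pics/w2.png',im[:,:,::-1])
print(s['clock'],s['position'],s['gripper_width'],s['ft_force'])
E
```

```text
clock: 2.9
position: [0.5763, 0.1755, 0.0833]
ee_rot: [[0.973, 0.231, -0.0], [0.231, -0.973, -0.0], [-0.0, 0.0, -1.0]]
ft_force: [0.6, 0.8, -0.2]
gripper_width: 0.521
2.9 [0.5762944  0.17553833 0.08326596] 0.5211639320952076 [ 0.57384028  0.77406071 -0.21484846]
```

View pics/w2.png

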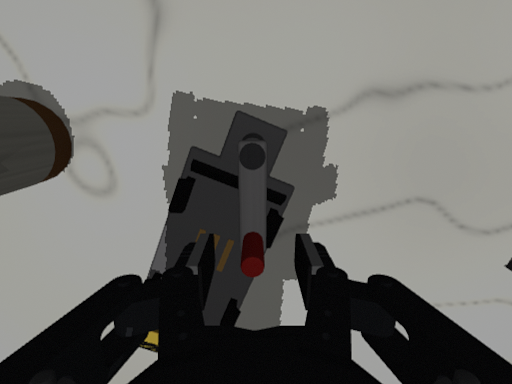

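The red peg (252,257) sits centred between the pads. I'll close loosely round it and swing it.

```bash
python3 -m jog '[[[0,0,0,0,0,0,15],[0,0,0,0,0,0,15],[0,0,0,0,0,0,15],[0,0,6.7,1.5,-5.5,0,15],[0,0,6.7,2,-5.4,0,15],[0,0,8.5,3.6,-6.8,0,15],[0,0,8.5,4.9,-5.5,0,15],[0,0,8.5,5.4,-5,0,15],[0,0,8.5,6.4,-4.2,0,15],[0,0,8.5,6.7,-3.1,0,15],[0,0,8.5,7.2,-2.2,0,15],[0,0,8.5,7.4,-1.0,0,15]]]'
python3 - <<'E'
from h import *
s=robot.read_state();im=robot.grab_frame('wrist');cv2.imwrite('pics/w3.png',im[:,:,::-1])
print(s['clock'],s['position'],s['gripper_width'],s['ft_force'])
E
```

```text
clock: 4.15
position: [0.6215, 0.1375, 0.0838]
ee_rot: [[0.058, 0.998, -0.001], [0.998, -0.058, 0.0], [0.0, -0.001, -1.0]]
ft_force: [-1.2, 0.9, 1.5]
gripper_width: 0.174
4.15 [0.62146256 0.13750124 0.08376331] 0.1741024885327864 [-1.2335196   0.90191081  1.51780725]
```

View pics/w3.png

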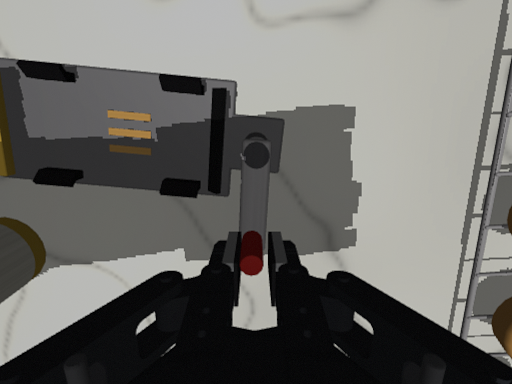

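```bash
python3 -m jog '[[[0,0,0,0,0,0,40],[0,0,0,0,0,0,40],[0,0,0,0,0,15,40],[0,0,0,0,0,40,60],[0,0,0,0,0,40,85],[0,0,8.5,2,-30,30,85],[0,0,8.5,2,-30,10,85],[0,0,8.5,2,-30,0,85],[0,0,8.5,3,-30,0,85],[0,0,8.5,3,-30,0,85],[0,0,8.5,3,-30,0,85],[0,0,8.5,3,-30,0,85]]]'
python3 -m jog '[[[0,0,8.5,1,-10,0,85],[0,0,8.5,1,-3,0,85],[0,0,1.5,0,0,0,85],[0,0,0,0,0,0,85],[0,0,0,0,0,0,85]]]'
python3 - <<'E'
from h import *
s=robot.read_state();im=robot.grab_frame('wrist');cv2.imwrite('pics/w4.png',cv2.resize(im[:,:,::-1],(768,576),interpolation=cv2.INTER_CUBIC));np.save('w4T.npy',wristT(s))
print(s['clock'],s['position'],s['gripper_width'],s['ft_force'],s['q'])
im=robot.grab_frame('top');cv2.imwrite('pics/t4.png',im[:,:,::-1])
E
```

```text
clock: 5.4
position: [0.6394, -0.0736, 0.2199]
ee_rot: [[-0.83, 0.558, 0.002], [0.558, 0.83, -0.0], [-0.002, 0.0, -1.0]]
ft_force: [0.1, 0.5, -0.5]
gripper_width: 0.994
clock: 5.9
position: [0.6414, -0.085, 0.2189]
ee_rot: [[-0.962, 0.272, 0.0], [0.272, 0.962, -0.0], [-0.0, 0.0, -1.0]]
ft_force: [-0.2, -0.0, -0.0]
gripper_width: 0.993
5.9 [ 0.64140286 -0.08500683  0.21886067] 0.9928334135001283 [-0.15880907 -0.04977947 -0.04771093] [-2.88377088e-01  2.49492516e-01  1.67651552e+00  7.45718440e-05
  1.21509069e+00 -1.58376532e+00]
```

View pics/w4.png

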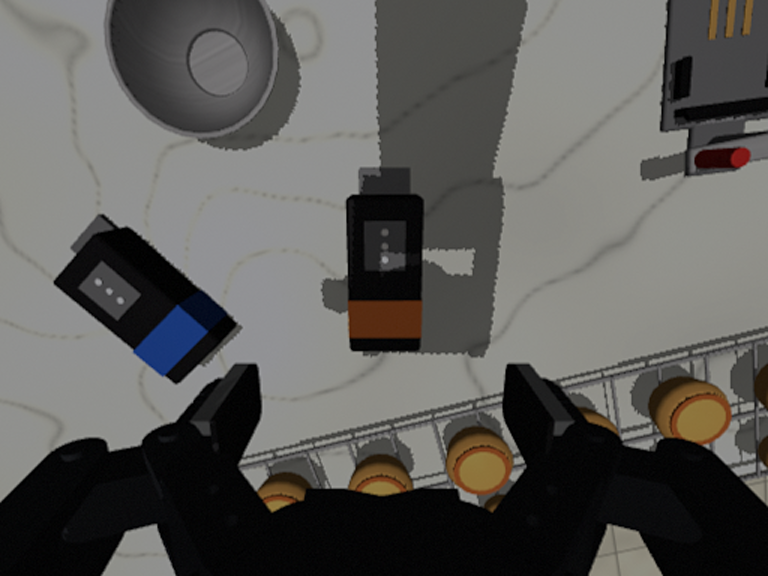

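View pics/t4.png

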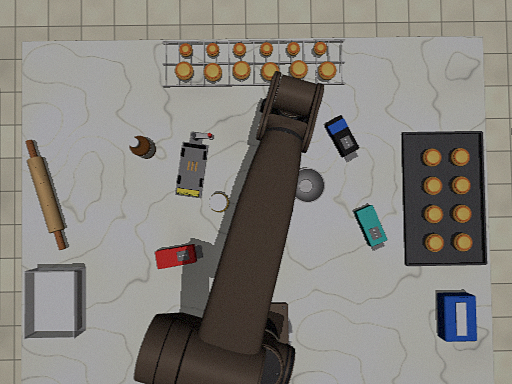

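Run:
```python
from h import *
from scipy.optimize import least_squares
T=np.load('w4T.npy')
a=cv2.imread('pics/w4.png');a=cv2.convertScaleAbs(a,alpha=2.5)[150:370,320:450];cv2.imwrite('pics/c5.png',cv2.resize(a,None,fx=2.7,fy=2.7,interpolation=cv2.INTER_CUBIC))
im=lambda u,v:((np.array([u,v]))+.5)/1.5-.5
def W(p,x): c,s=np.cos(x[2]),np.sin(x[2]);return np.array([x[0]+c*p[0]/1e3-s*p[1]/1e3,x[1]+s*p[0]/1e3+c*p[1]/1e3,p[2]/1e3])
# image right: tool y=(.27,.96) = pack +y
pts=[((-60,-28,44),(347,197)),((-60,28,44),(422,197)),((60,28,44),(421,351)),((60,-28,44),(350,351)),((-80,-20,7),(360,168)),((-80,20,7),(410,168))]
f=lambda x:np.concatenate([w2px('wrist',W(p,x),T)-im(*q) for p,q in pts])
r=least_squares(f,[.642,-.086,-.26],loss='soft_l1');print(r.x,np.degrees(r.x[2]));print(np.round(f(r.x).reshape(-1,2),1))
```

```text
[ 0.64533084 -0.08433423 -0.27225875] -15.59927714172123
[[-0.9 -0.2]
 [ 2.  -0.4]
 [-0.   1.1]
 [-0.1  1.3]
 [-0.6 -0.3]
 [ 0.4 -0.4]]
```

View pics/c5.png

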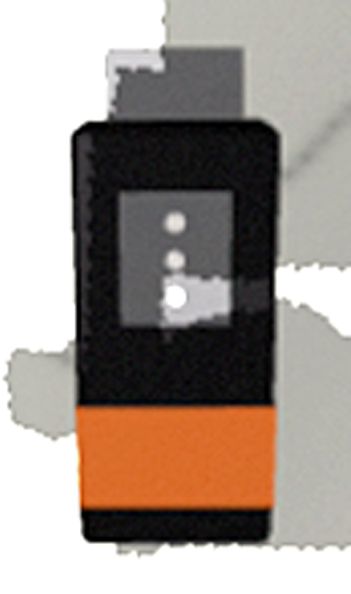

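```bash
python3 -m jog '[[[0,0,0,1.5,0.5,-45,85],[0,0,0,1.5,0,-45,85],[0,0,0,0,0,-45,85],[0,0,0,0,0,-30,85],[0,0,0,0,0,-20,85],[0,0,0,0,0,-10,85],[0,0,0,0,0,0,50],[0,0,0,0,0,0,50],[0,0,0,0,0,0,45],[0,0,0,0,0,0,45],[0,0,0,0,0,0,45],[0,0,0,0,0,0,45]]]'
python3 -m jog '[[[0,0,0,0,0,10,45],[0,0,0,0,0,15,45],[0,0,0,0,0,15,45],[0,0,0,0,0,15,45],[0,0,0,0,0,25,45],[0,0,0,0,0,0,45],[0,0,0,0,0,0,45]]]'
python3 - <<'E'
from h import *
s=robot.read_state();im=robot.grab_frame('wrist');cv2.imwrite('pics/w5.png',cv2.resize(im[:,:,::-1],(768,576),interpolation=cv2.INTER_CUBIC));np.save('w5T.npy',wristT(s))
print(s['clock'],s['position'],s['gripper_width'],s['ft_force'],s['q'],s['torque'],s['ee_rot'])
im=robot.grab_frame('side');cv2.imwrite('pics/s5.png',im[:,:,::-1])
E
```

```text
clock: 7.2
position: [0.6458, -0.0853, 0.0253]
ee_rot: [[-0.963, 0.27, 0.003], [0.27, 0.963, -0.001], [-0.003, 0.0, -1.0]]
ft_force: [-0.1, 1.2, 4.7]
gripper_width: 0.646
clock: 7.9
position: [0.645, -0.0853, 0.1045]
ee_rot: [[-0.963, 0.27, 0.002], [0.27, 0.963, -0.001], [-0.002, -0.0, -1.0]]
ft_force: [-0.9, 0.1, -5.8]
gripper_width: 0.644
7.9 [ 0.6449707  -0.08525753  0.10449542] 0.6442186210433141 [-0.90892849  0.07233677 -5.83382309] [-2.87112450e-01  3.78635879e-01  1.73865937e+00 -1.11740353e-04
  1.02194181e+00 -1.58421705e+00] [ 0.01767602  0.04147525 -0.00667832] [[-9.62792729e-01  2.70231713e-01  2.23217457e-03]
 [ 2.70230678e-01  9.62795308e-01 -7.58492956e-04]
 [-2.35409605e-03 -1.27069455e-04 -9.99997221e-01]]
```

View pics/w5.png

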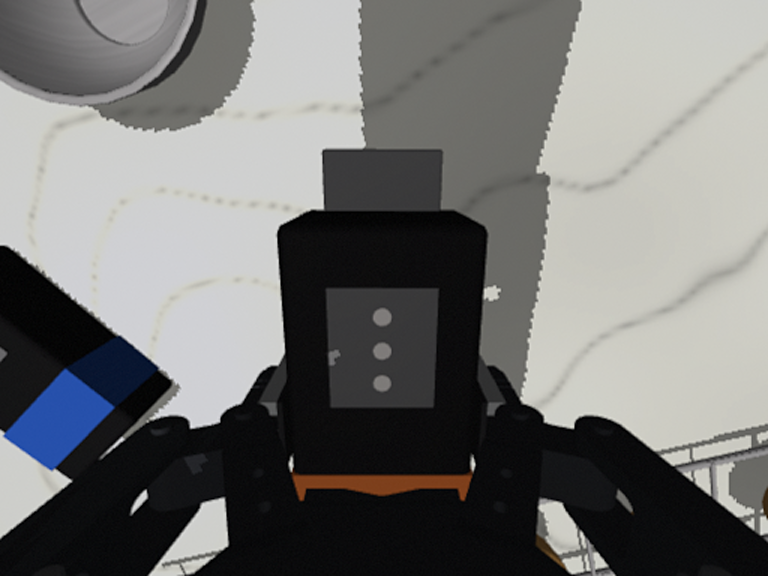

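View pics/s5.png

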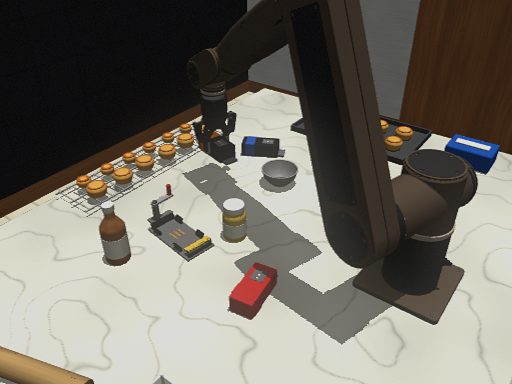

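Run:
```python
from h import *
from scipy.optimize import least_squares
m=robot.camera_model('wrist');H=m['hand_eye']
im=lambda u,v:((np.array([u,v]))+.5)/1.5-.5
from scipy.spatial.transform import Rotation as R
B=np.array([[-1,0,0],[0,1,0],[0,0,-1.]])
def P(p,x): return B@(R.from_euler('yz',[x[3],x[4]]).as_matrix()@(np.array(p)/1e3))+np.array(x[:3])
pts=[((-80,-20,-15),(321,150)),((-80,20,-15),(443,150)),((-60,-20,-15),(323,211)),((-60,20,-15),(441,211))]
f=lambda x:np.concatenate([w2px('wrist',P(p,x),H)-im(*q) for p,q in pts])
for fixp in (True,False):
    g=(lambda x:np.append(f([x[0],x[1],x[2],0,x[3]]),0)) if fixp else f
    r=least_squares(g,[0,0,0,0] if fixp else [0]*5);print(np.round(r.x,4),np.round(r.fun,1))
```

```text
[-0.     -0.001   0.0036 -0.0002] [ 0.  -0.3 -0.  -0.3  0.3  0.3 -0.3  0.3  0. ]
[ 0.0021 -0.001  -0.0042 -0.1111 -0.0002] [ 0.3 -0.2 -0.3 -0.2 -0.   0.3  0.   0.3]
```

```bash
cat > tgt.py <<'E'
from h import *
from scipy.spatial.transform import Rotation as R
D=np.array([.5289,.2017,0]);YAW=-8.1
Rd=R.from_euler('z',YAW,degrees=True)
def tcp(tip,tilt,g=.0035):
    Rp=R.from_euler('z',YAW,degrees=True)*R.from_euler('y',-tilt,degrees=True)
    t=D+Rd.apply(np.array(tip)/1e3); c=t-Rp.apply([-.08,0,-.022]); return c+Rp.apply([0,0,g])
def state(s,g=.0035):
    Rt=s['ee_rot'];B=np.array([[-1,0,0],[0,1,0],[0,0,-1.]]);Rp=Rt@B
    c=s['position']+Rt[:,2]*g; tip=c+Rp@[-.08,0,-.022]
    rel=Rd.inv().as_matrix()@Rp
    return Rd.inv().apply(tip-D)*1e3, Rd.inv().apply(c-D)*1e3, np.degrees(np.arctan2(rel[2,0],rel[0,0])),np.degrees(np.arctan2(rel[1,0],rel[0,0])),np.degrees(np.arctan2(rel[2,1],rel[2,2]))
if __name__=='__main__':
    s=robot.read_state();np.set_printoptions(precision=4,suppress=True)
    print(s['position'],*state(s),'F',s['ft_force'],'w',s['gripper_width'],s['clock'])
    for t,a in(((-50,0,100),10),((-55,0,25),10),((-60,0,10),10),((-79.5,0,8),10)): print(t,a,tcp(t,a),(tcp(t,a)-s['position'])*1e3)
E
python3 tgt.py
```

```text
[ 0.6434 -0.0848  0.102 ] [  74.3911 -256.948    76.6869] [ 153.7459 -267.5096   98.4873] -0.14413427119314343 -7.580858570798965 0.0007617246717291764 F [ 0.3988 -0.0265 -5.0287] w 0.641570426995733 8.0
(-50, 0, 100) 10 [0.553  0.1983 0.139 ] [-90.4145 283.0743  37.0171]
(-55, 0, 25) 10 [0.5481 0.199  0.064 ] [-95.3646 283.7788 -37.9829]
(-60, 0, 10) 10 [0.5431 0.1997 0.049 ] [-100.3147  284.4833  -52.9829]
(-79.5, 0, 8) 10 [0.5238 0.2024 0.047 ] [-119.6202  287.2309  -54.9829]
```

```bash
python3 -m jog '[[[0,0,0,0,0,25,45],[0,0,0,0,0,25,45],[0,0,2,-9,28,0,45],[0,0,2,-9,28,0,45],[0,0,2,-9,28,0,45],[0,0,1.6,-9,28,0,45],[0,0,0,-9,28,0,45],[-0.28,-2,0,-9,28,0,45],[-0.28,-2,0,-9,28,0,45],[-0.28,-2,0,-9,28,0,45],[-0.28,-2,0,-9,28,0,45],[-0.28,-2,0,-9,31,0,45]]]'
python3 -m jog '[[[0,0,0,0,0,0,45],[0,0,0,0,0,0,45],[0,0,0,0,0,0,45]]]'
python3 tgt.py
python3 - <<'E'
from h import *
s=robot.read_state();im=robot.grab_frame('wrist');cv2.imwrite('pics/w6.png',cv2.resize(cv2.convertScaleAbs(im[:,:,::-1],alpha=1.5),(768,576),interpolation=cv2.INTER_CUBIC));np.save('w6T.npy',wristT(s))
E
```

```text
clock: 9.2
position: [0.5527, 0.1986, 0.1514]
ee_rot: [[-0.975, 0.141, 0.171], [0.139, 0.99, -0.025], [-0.173, -0.001, -0.985]]
ft_force: [0.2, 0.7, -4.4]
gripper_width: 0.643
clock: 9.5
position: [0.5542, 0.1973, 0.1524]
ee_rot: [[-0.975, 0.141, 0.172], [0.139, 0.99, -0.025], [-0.174, -0.001, -0.985]]
ft_force: [-0.0, 0.3, -4.5]
gripper_width: 0.648
[0.5542 0.1973 0.1524] [-48.7044  -0.7859 113.395 ] [ 26.2609  -0.765  148.9506] 9.99847514647215 0.006692706825010934 -0.031726547331734606 F [-0.0193  0.3324 -4.4756] w 0.6483195040685027 9.5
(-50, 0, 100) 10 [0.553  0.1983 0.139 ] [ -1.1762   0.9382 -13.393 ]
(-55, 0, 25) 10 [0.5481 0.199  0.064 ] [ -6.1263   1.6427 -88.393 ]
(-60, 0, 10) 10 [0.5431 0.1997 0.049 ] [ -11.0764    2.3472 -103.393 ]
(-79.5, 0, 8) 10 [0.5238 0.2024 0.047 ] [ -30.3819    5.0948 -105.393 ]
```

View pics/w6.png

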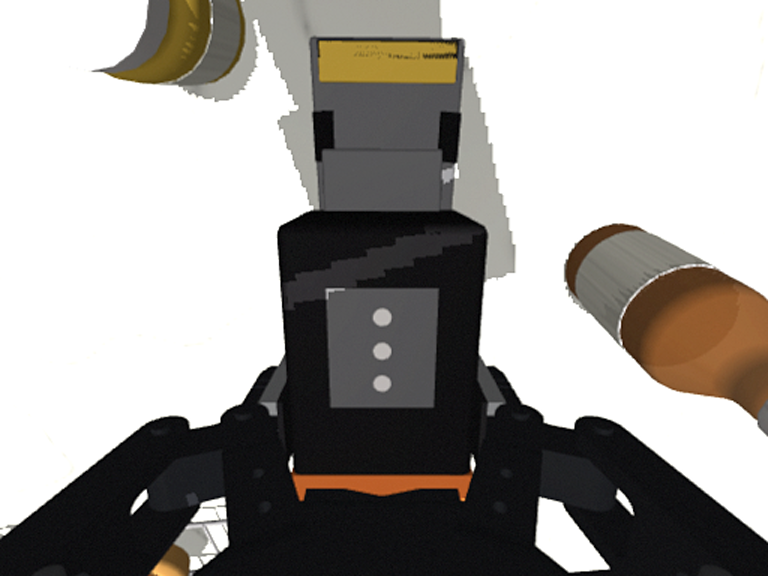

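Run:
```python
from h import *
from tgt import *
T=np.load('w6T.npy')
im=lambda u,v:((np.array([u,v]))+.5)/1.5-.5
for u,v,z in((319,81,.0255),(456.5,82,.0255),(334,112,.006),(334,150,.006),(440,112,.006),(440,150,.006)):
    p=px2w('wrist',*im(u,v),z,T);print((u,v),Rd.inv().apply(p-D)*1e3)
```

```text
(319, 81) [-71.56058946 -33.72648712  25.5       ]
(456.5, 82) [-71.08802208  36.47593708  25.5       ]
(334, 112) [-56.1726359 -28.8752847   6.       ]
(334, 150) [-35.59222043 -29.93122609   6.        ]
(440, 112) [-56.15804421  31.43855322   6.        ]
(440, 150) [-35.5787434   32.72274117   6.        ]
```

```bash
python3 -m jog '[[[0,0,0,-2,1,-25,45],[0,0,0,-2,1,-25,45],[0,0,0,-2,0.3,-18,45],[0,0,0,0,0,-10,45],[0,0,0,0,0,0,45],[0,0,0,0,0,0,45]]]'
python3 tgt.py
python3 - <<'E'
from h import *
s=robot.read_state();im=robot.grab_frame('wrist');cv2.imwrite('pics/w7.png',cv2.resize(cv2.convertScaleAbs(im[:,:,::-1],alpha=1.5),(768,576),interpolation=cv2.INTER_CUBIC));np.save('w7T.npy',wristT(s))
E
```

```text
clock: 10.15
position: [0.5495, 0.1999, 0.0761]
ee_rot: [[-0.974, 0.141, 0.175], [0.139, 0.99, -0.024], [-0.177, 0.001, -0.984]]
ft_force: [0.6, -0.2, -3.6]
gripper_width: 0.645
[0.5495 0.1999 0.0761] [-53.6076   1.189   36.8767] [21.2469  1.1313 72.665 ] 10.176428561718755 -0.03062058617201432 0.045905841352644375 F [ 0.5544 -0.1858 -3.5912] w 0.6449571244336035 10.15
(-50, 0, 100) 10 [0.553  0.1983 0.139 ] [ 3.5318 -1.6429 62.8945]
(-55, 0, 25) 10 [0.5481 0.199  0.064 ] [ -1.4183  -0.9384 -12.1055]
(-60, 0, 10) 10 [0.5431 0.1997 0.049 ] [ -6.3684  -0.2339 -27.1055]
(-79.5, 0, 8) 10 [0.5238 0.2024 0.047 ] [-25.6739   2.5137 -29.1055]
```

View pics/w7.png

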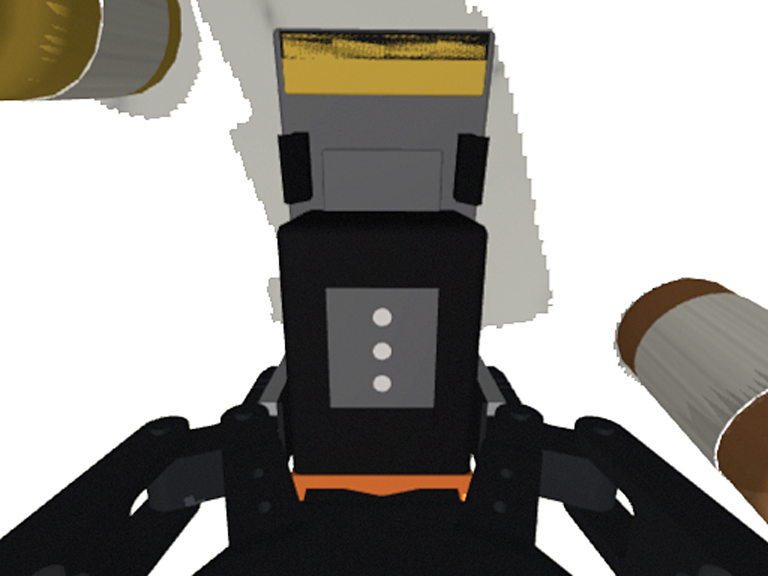

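```bash
python3 -m jog '[[[0,0,0,-3.3,0.8,-8,45],[0,0,0,-3,0.9,-8,45],[0,0,0,0,0,-7,45],[0,0,0,0,0,-2,45],[0,0,0,0,0,0,45],[0,0,0,0,0,0,45]]]'
python3 tgt.py|head -1
```

```text
clock: 10.8
position: [0.5424, 0.202, 0.0504]
ee_rot: [[-0.975, 0.14, 0.174], [0.138, 0.99, -0.024], [-0.176, 0.0, -0.984]]
ft_force: [0.6, -0.1, -4.7]
gripper_width: 0.646
[0.5424 0.202  0.0504] [-60.9627   2.1859  11.2757] [13.9282  2.2072 46.9879] 10.118157898684204 0.023614276739702088 0.02501992726519782 F [ 0.5953 -0.0838 -4.6981] w 0.6464068608485024 10.8
```

```bash
python3 -m jog '[[[0,0,0,0,0,-1,45],[0,0,0,0,0,-1,45],[0,0,0,0,0,-1,45],[0,0,0,0,0,0,45]]]'
python3 tgt.py|head -1
```

```text
clock: 11.2
position: [0.542, 0.2019, 0.0472]
ee_rot: [[-0.975, 0.141, 0.173], [0.138, 0.99, -0.024], [-0.175, 0.0, -0.985]]
ft_force: [0.3, 0.4, -4.7]
gripper_width: 0.645
[0.542  0.2019 0.0472] [-61.3132   2.0302   8.091 ] [13.5986  2.0485 43.7592] 10.084507673553787 0.017978980487924283 0.013592956700287675 F [ 0.347   0.3841 -4.653 ] w 0.6452153527199956 11.2
```

```bash
python3 -m jog '[[[0,0,0,0,0,-1,45],[0,0,0,0,0,-0.5,45],[0,0,0,0,0,0,45]]]'
python3 tgt.py|head -1;  python3 - <<'E'
from h import *
im=robot.grab_frame('wrist');cv2.imwrite('pics/w8.png',cv2.resize(cv2.convertScaleAbs(im[:,:,::-1],alpha=1.5),(768,576),interpolation=cv2.INTER_CUBIC))
E
```

```text
clock: 11.5
position: [0.5421, 0.2019, 0.0457]
ee_rot: [[-0.975, 0.14, 0.173], [0.138, 0.99, -0.024], [-0.175, 0.0, -0.985]]
ft_force: [-0.1, 0.2, -5.0]
gripper_width: 0.645
[0.5421 0.2019 0.0457] [-61.3073   2.0529   6.5826] [13.6042  2.0758 42.2513] 10.084951696802987 0.021680571511545586 0.014223208774270383 F [-0.1373  0.1623 -4.9937] w 0.6449230906925666 11.5
```

View pics/w8.png

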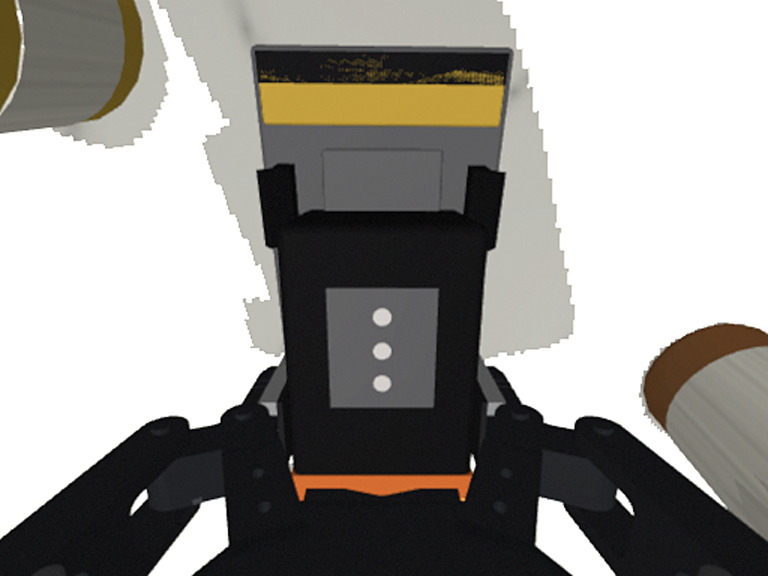

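```bash
python3 -m jog '[[[0,0,0,-3,0.4,0.3,45],[0,0,0,-3,0.4,0,45],[0,0,0,-3,0.4,0,45],[0,0,0,-3,0.4,0,45],[0,0,0,-3,0.5,0,45],[0,0,0,-2,0.3,0,45],[0,0,0,0,0,0,45],[0,0,0,0,0,0,45]]]'
python3 tgt.py|head -1;  python3 - <<'E'
from h import *
im=robot.grab_frame('wrist');cv2.imwrite('pics/w9.png',cv2.resize(cv2.convertScaleAbs(im[:,:,::-1],alpha=1.5),(768,576),interpolation=cv2.INTER_CUBIC))
E
```

```text
clock: 12.35
position: [0.5252, 0.2044, 0.0462]
ee_rot: [[-0.975, 0.14, 0.174], [0.138, 0.99, -0.024], [-0.176, 0.0, -0.984]]
ft_force: [0.4, 0.5, -4.7]
gripper_width: 0.64
[0.5252 0.2044 0.0462] [-78.3136   2.1165   7.0521] [-3.4203  2.1399 42.759 ] 10.114202348785668 0.025053711076546446 0.024347493809996297 F [ 0.3774  0.5477 -4.6883] w 0.6401488320907833 12.35
```

View pics/w9.png

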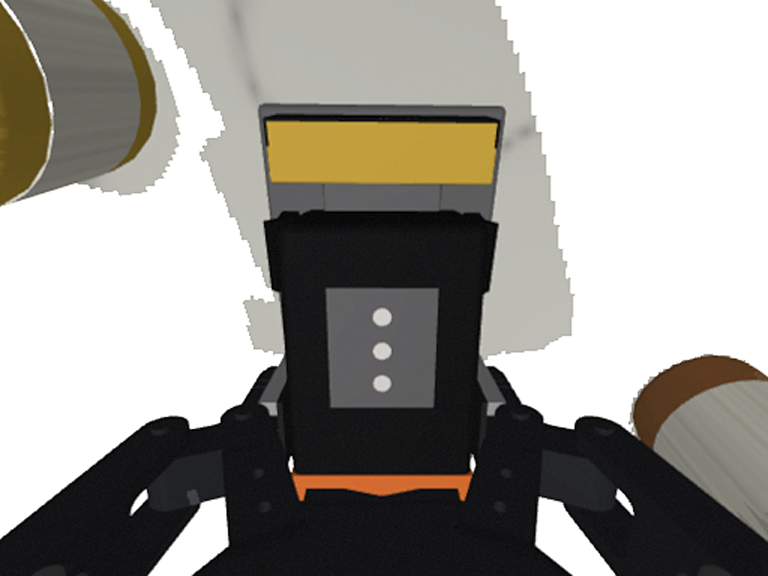

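Run:
```python
from tgt import *
np.set_printoptions(precision=2,suppress=True)
p=tcp((-78.3,2.1,7.05),10.1)
for a in (8,6,4,2,1,0):
    q=tcp((-79,2.1,7.05-.5*(10-a)/10),a);print(a,(q-p)*1e3);p=q
```

```text
8 [ 0.68 -0.1  -2.85]
6 [ 1.21 -0.17 -2.76]
4 [ 1.12 -0.16 -2.8 ]
2 [ 1.02 -0.15 -2.84]
1 [ 0.48 -0.07 -1.43]
0 [ 0.45 -0.06 -1.44]
```

```bash
python3 -m jog '[[[0.14,1,0,0.3,0,-1.4,45],[0.14,1,0,0.4,-0.1,-1.4,45],[0.14,1,0,0.6,-0.1,-1.4,45],[0.14,1,0,0.6,-0.1,-1.4,45],[0.14,1,0,0.6,-0.1,-1.4,45],[0.14,1,0,0.5,-0.1,-1.4,45],[0,0,0,0,0,0,45],[0,0,0,0,0,0,45]]]'
python3 tgt.py|head -1
```

```text
clock: 13.2
position: [0.5282, 0.2038, 0.0376]
ee_rot: [[-0.988, 0.141, 0.07], [0.14, 0.99, -0.01], [-0.07, 0.0, -0.998]]
ft_force: [0.1, 0.7, -5.4]
gripper_width: 0.646
[0.5282 0.2038 0.0376] [-79.0243   1.9585   6.5485] [-0.7673  1.9796 34.1139] 4.028126594051813 0.016357383724737277 0.003355888441665067 F [ 0.1051  0.6662 -5.4357] w 0.6461840513723991 13.2
```

```bash
python3 -m jog '[[[0.14,1,0,0.5,-0.1,-1.4,45],[0.14,1,0,0.5,-0.1,-1.4,45],[0.14,1,0,0.5,-0.1,-1.4,45],[0.14,1,0,0.4,0,-1.4,45],[0,0,0,0,0,0,45],[0,0,0,0,0,0,45]]]'
python3 tgt.py|head -1
```

```text
clock: 13.8
position: [0.5301, 0.2035, 0.032]
ee_rot: [[-0.99, 0.141, -0.0], [0.141, 0.99, -0.0], [0.0, -0.0, -1.0]]
ft_force: [-0.6, 0.1, -5.0]
gripper_width: 0.65
[0.5301 0.2035 0.032 ] [-79.0366   1.9272   6.5113] [ 0.967   1.9462 28.4983] -0.009352211597023945 0.012853650975750475 -0.0026114934003748126 F [-0.5987  0.099  -4.9702] w 0.649906182226055 13.8
```

```bash
python3 -m jog '[[[0,0,0,0,0,-0.5,45],[0,0,0,0,0,-0.5,45],[0,0,0,0,0,0,45]]]'
python3 tgt.py|head -1
```

```text
clock: 14.1
position: [0.53, 0.2036, 0.0314]
ee_rot: [[-0.99, 0.14, 0.0], [0.14, 0.99, -0.0], [-0.0, 0.0, -1.0]]
ft_force: [-0.6, -0.5, -3.9]
gripper_width: 0.647
[0.53   0.2036 0.0314] [-79.1272   2.0115   5.84  ] [ 0.8675  2.0532 27.8592] 0.013744306395308324 0.030323265333803782 0.0016241222865570847 F [-0.6349 -0.5297 -3.9109] w 0.6474936095312064 14.1
```

```bash
python3 -m jog '[[[0,0,0,0,0,-0.5,45],[0,0,0,0,0,0,45]]]'
python3 tgt.py|head -1
```

```text
clock: 14.3
position: [0.53, 0.2036, 0.0313]
ee_rot: [[-0.99, 0.14, -0.0], [0.14, 0.99, -0.0], [0.0, -0.0, -1.0]]
ft_force: [-3.9, -0.8, 2.1]
gripper_width: 0.653
[0.53   0.2036 0.0313] [-79.1791   2.0223   5.7747] [ 0.8257  2.0683 27.7573] -0.012455163099885718 0.031724980134991136 -0.004393000834267994 F [-3.8777 -0.7989  2.1054] w 0.6525583506863739 14.3
```

```bash
python3 -m jog '[[[0,0,0,0,0,0,62],[0,0,0,0,0,0,66],[0,0,0,0,0,0,74],[0,0,0,0,0,0,80],[0,0,0,0,0,10,80],[0,0,0,0,0,20,80],[0,0,0,0,0,40,80],[0,0,0,0,0,40,80],[0,0,0,0,0,40,80],[0,0,0,0,0,0,80]]]'
python3 tgt.py|head -1
python3 - <<'E'
from h import *
s=robot.read_state();im=robot.grab_frame('wrist');cv2.imwrite('pics/w10.png',cv2.resize(cv2.convertScaleAbs(im[:,:,::-1],alpha=1.5),(768,576),interpolation=cv2.INTER_CUBIC));np.save('w10T.npy',wristT(s))
im=robot.grab_frame('side');cv2.imwrite('pics/s10.png',cv2.resize(im[140:290,80:280,::-1],(800,600),interpolation=cv2.INTER_CUBIC))
E
```

```text
clock: 15.3
position: [0.5342, 0.2045, 0.1892]
ee_rot: [[-0.99, 0.14, 0.015], [0.14, 0.99, 0.003], [-0.014, 0.005, -1.0]]
ft_force: [0.3, -0.0, 0.5]
gripper_width: 0.939
[0.5342 0.2045 0.1892] [-74.7623   3.5666 162.5638] [  4.9197   3.5055 185.6891] 0.8077621181545064 0.0327024419122831 0.27762589200657345 F [ 0.2868 -0.0392  0.5231] w 0.9386816195354005 15.3
```

View pics/w10.png

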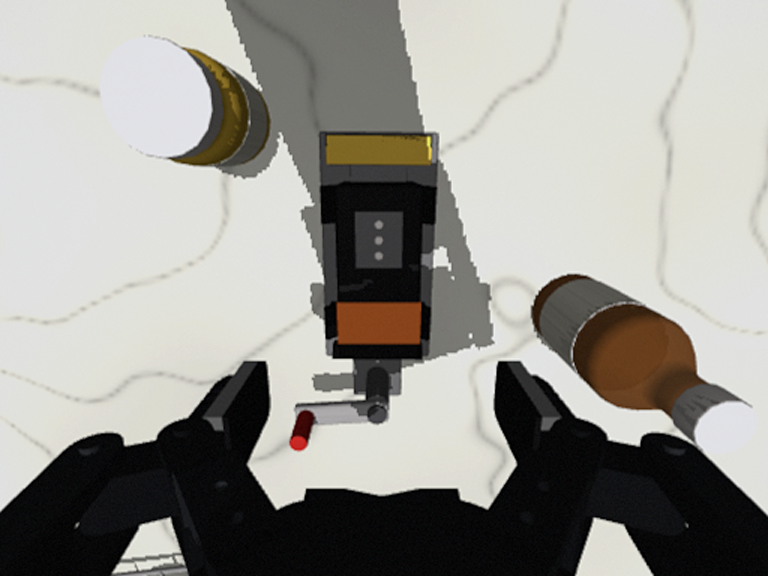

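View pics/s10.png

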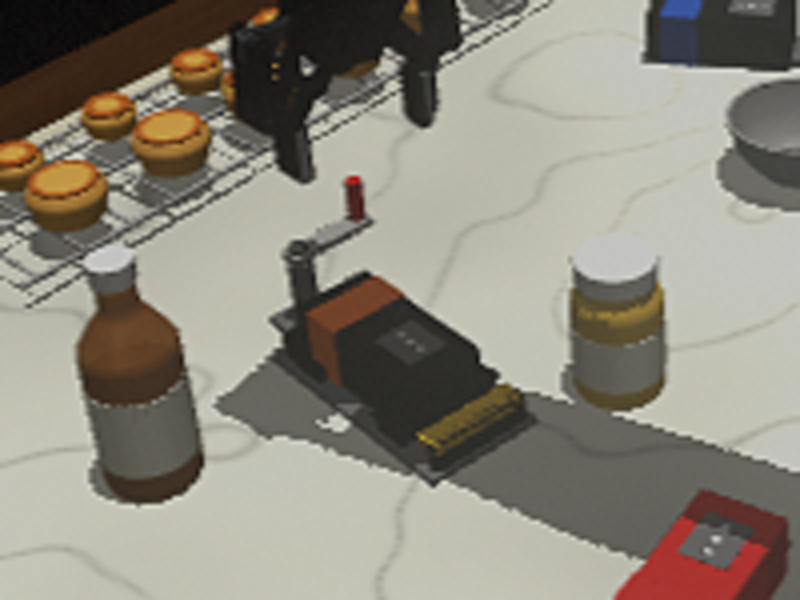

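```bash
python3 - <<'E'
from h import *
from tgt import *
T=np.load('w10T.npy');im=lambda u,v:((np.array([u,v]))+.5)/1.5-.5
p=px2w('wrist',*im(299,443),.09,T);print('peg',p)
pv=px2w('wrist',*im(376,413),.062,T);print('pivot',pv,np.hypot(*(p-pv)[:2]))
d=p-pv;print('catch',np.arctan2(d[1],d[0])-np.radians(YAW)+np.pi)
c=[px2w('wrist',*im(u,v),.050,T) for u,v in((337,302),(421,302),(418,346),(334,346))]
for q in c:print(Rd.inv().apply(q-D)*1e3)
E
python3 -m jog '[[[0,0,-8.5,9,-7,0,45],[0,0,-8.5,9,-7,0,45],[0,0,-8.5,9,-7,0,45],[0,0,-8.5,9,-7,0,45],[0,0,-8.5,9,-7,0,45],[0,0,-8.5,9,-7,0,45],[0,0,-8.5,9,-6,0,45],[0,0,-8.5,8,-6,0,45],[0,0,-8.5,8,-6,-5,45],[0,0,-8.5,8,-6,-5,45],[0,0,0,0,0,0,45],[0,0,0,0,0,0,45]]]'
python3 - <<'E'
from h import *
s=robot.read_state();im=robot.grab_frame('wrist');cv2.imwrite('pics/w11.png',cv2.resize(cv2.convertScaleAbs(im[:,:,::-1],alpha=1.5),(768,576),interpolation=cv2.INTER_CUBIC));np.save('w11T.npy',wristT(s))
print(s['position'])
E
```

```text
peg [0.61895075 0.13903486 0.09      ]
pivot [0.62244015 0.1876519  0.062     ] 0.04874209855034405
catch 1.6405176375826456
[ 17.06174495 -26.63211373  50.        ]
[17.13529736 29.59636733 50.        ]
[49.21960146 28.43154342 50.        ]
[ 49.1077198  -29.71382054  50.        ]
clock: 16.6
position: [0.616, 0.1375, 0.1689]
ee_rot: [[0.051, 0.999, -0.003], [0.999, -0.051, -0.0], [-0.0, -0.003, -1.0]]
ft_force: [-0.8, 0.5, 0.1]
gripper_width: 0.524
[0.61600825 0.13751249 0.16892748]
```

View pics/w11.png

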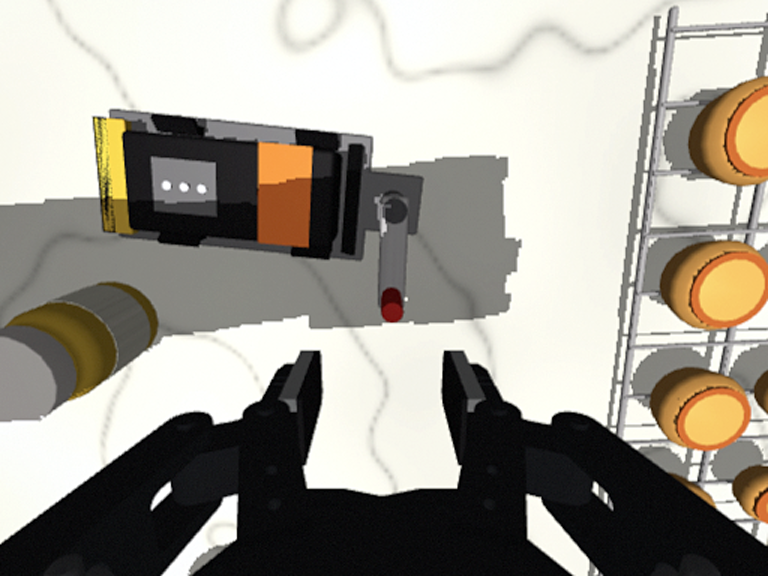

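```bash
python3 -m jog '[[[0,0,0,2,0.5,-30,45],[0,0,0,2,0.5,-30,45],[0,0,0,0,0,-15,45],[0,0,0,0,0,-10,45],[0,0,0,0,0,0,15],[0,0,0,0,0,0,15],[0,0,0,0,0,0,15],[0,0,0,0,0,0,15]]]'
python3 -m jog '[[[0,0,-8.5,-7.4,1,0,15],[0,0,-8.5,-7.2,2.2,0,15],[0,0,-8.5,-6.7,3.1,0,15],[0,0,-8.5,-6.4,4.2,0,15],[0,0,-8.5,-5.4,5,0,15],[0,0,-8.5,-4.9,5.5,0,15],[0,0,-8.5,-3.6,6.8,0,15],[0,0,-7,-2.2,5.7,0,15],[0,0,-7.2,-1.9,6.1,0,15],[0,0,-8.5,-1,7.4,0,15],[0,0,-5.7,0,5,0,15],[0,0,-5,0.5,3.5,0,15]]]'
python3 -m jog '[[[0,0,0,0,0,0,15],[0,0,0,0,0,0,15]]]'
python3 - <<'E'
from h import *
s=robot.read_state();im=robot.grab_frame('wrist');cv2.imwrite('pics/w12.png',cv2.resize(cv2.convertScaleAbs(im[:,:,::-1],alpha=1.5),(768,576),interpolation=cv2.INTER_CUBIC));np.save('w12T.npy',wristT(s))
E
```

```text
clock: 17.45
position: [0.6219, 0.1386, 0.0872]
ee_rot: [[0.054, 0.999, 0.003], [0.999, -0.054, 0.0], [0.0, 0.003, -1.0]]
ft_force: [-0.3, -0.1, 0.5]
gripper_width: 0.174
clock: 18.65
position: [0.5754, 0.1941, 0.0868]
ee_rot: [[0.994, -0.107, 0.002], [-0.107, -0.994, -0.0], [0.002, 0.0, -1.0]]
ft_force: [-0.3, -0.8, 0.3]
gripper_width: 0.177
clock: 18.85
position: [0.5751, 0.1941, 0.0862]
ee_rot: [[0.995, -0.102, 0.001], [-0.102, -0.995, 0.0], [0.001, -0.0, -1.0]]
ft_force: [-0.9, -0.3, -0.1]
gripper_width: 0.173
```

View pics/w12.png

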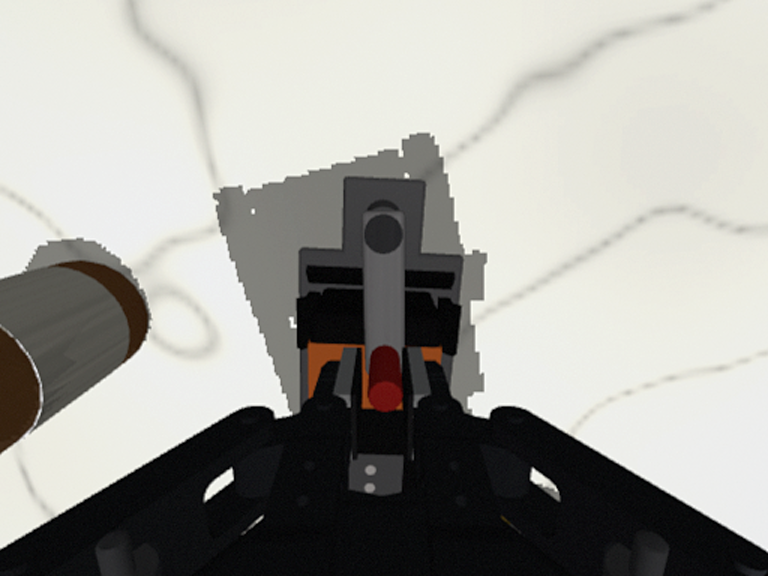

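```bash
python3 -m jog '[[[0,0,0,0.2,1.2,0,15],[0,0,0,0.2,1.2,0,15],[0,0,0,0.2,1.2,0,15],[0,0,0,0,0,0,15]]]'
```

```text
clock: 19.3
position: [0.5753, 0.1976, 0.0856]
ee_rot: [[0.995, -0.104, -0.0], [-0.104, -0.995, -0.0], [-0.0, 0.0, -1.0]]
ft_force: [-1.3, -1.2, 0.3]
gripper_width: 0.174
```

```bash
python3 -m jog '[[[0,0,0,0.2,1,0,15],[0,0,0,0.2,1,0,15],[0,0,0,0,0,0,15]]]'; python3 -m jog '[[[0,0,0,0,0,0,30],[0,0,0,0,0,0,40],[0,0,0,0,0,0,40],[0,0,0,0,0,15,40],[0,0,0,0,0,30,40],[0,0,0,0,0,45,40],[0,0,0,10,0,45,60],[0,0,0,10,0,20,60],[0,0,0,0,0,0,60]]]'
python3 - <<'E'
from h import *
s=robot.read_state();im=robot.grab_frame('wrist');cv2.imwrite('pics/w13.png',cv2.resize(cv2.convertScaleAbs(im[:,:,::-1],alpha=1.5),(768,576),interpolation=cv2.INTER_CUBIC));np.save('w13T.npy',wristT(s))
im=robot.grab_frame('side');cv2.imwrite('pics/s13.png',cv2.resize(im[120:290,60:300,::-1],(800,567),interpolation=cv2.INTER_CUBIC))
im=robot.grab_frame('top');cv2.imwrite('pics/t13.png',im[:,:,::-1])
E
```

```text
clock: 19.6
position: [0.5754, 0.198, 0.0855]
ee_rot: [[0.995, -0.103, -0.002], [-0.103, -0.995, -0.004], [-0.002, 0.004, -1.0]]
ft_force: [-2.0, -6.6, 2.7]
gripper_width: 0.169
clock: 20.5
position: [0.599, 0.2002, 0.2476]
ee_rot: [[0.994, -0.104, 0.012], [-0.104, -0.995, 0.002], [0.011, -0.003, -1.0]]
ft_force: [-0.3, 0.9, 0.3]
gripper_width: 0.707
```

View pics/w13.png

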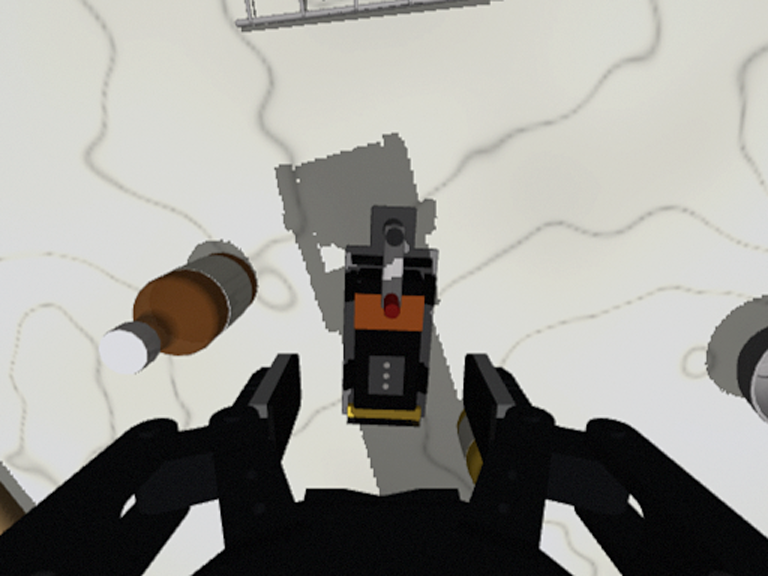

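View pics/s13.png

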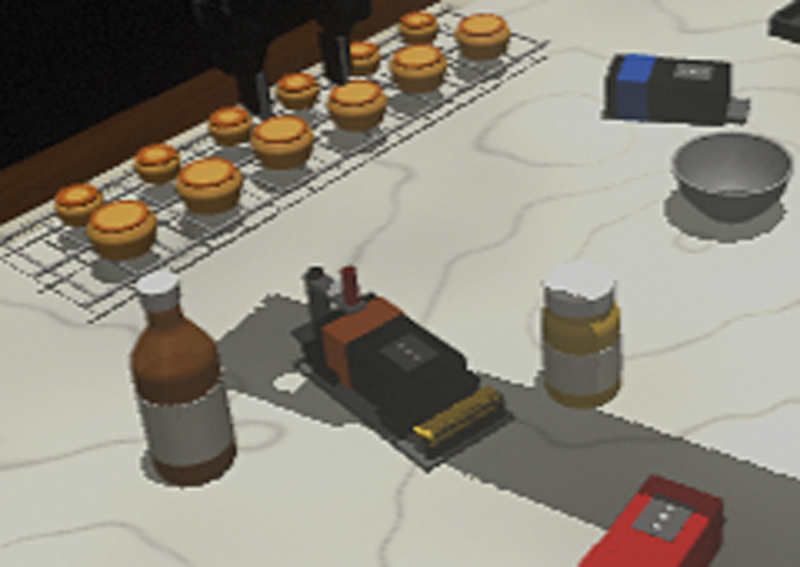

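View pics/t13.png

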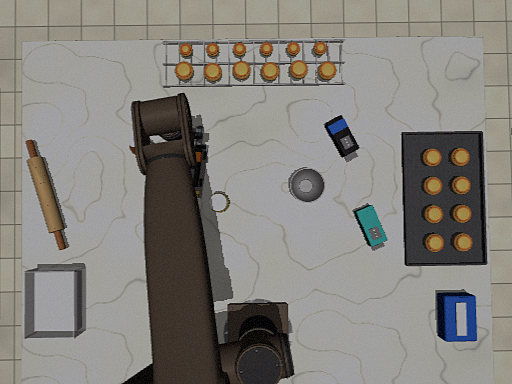

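Run:
```python
from h import *
from tgt import *
T=np.load('w13T.npy');im=lambda u,v:((np.array([u,v]))+.5)/1.5-.5
p=px2w('wrist',*im(392,311),.09,T);pv=px2w('wrist',*im(394,235),.062,T);d=p-pv
print(p,pv,np.hypot(*d[:2]),'catch',(np.arctan2(d[1],d[0])-np.radians(YAW)-np.pi+np.pi)%(2*np.pi)-np.pi)
s=robot.read_state();print(s['clock'],s['ft_force'],s['joint_vel'].round(3))
robot.hand_in()
```

```text
[0.57493339 0.19487875 0.09      ] [0.62536084 0.18784261 0.062     ] 0.05091595835906792 catch 0.0027368405524796913
20.65 [-0.11310787 -0.79628928 -1.33315409] [-0.     0.017  0.03  -0.001 -0.001  0.001]
the job is handed in; nothing more can be done
```

The orange-banded pack is in the dock with the catch closed over it. I handed the job in at about 20.7 s of the 67 s allowed; the hand-in reports no verdict.

**What I did:** I swung the catch out to about 1.64 rad and gripped the pack across its width. I tilted it 10° heel-up, slid the tongue under the yellow lip and lowered the heel at about 10° per second until it rested on the bay floor. Then I opened the jaws and backed off, swung the catch to its stop and moved the arm clear.

**Last checks:**
- **Pack:** before release it was level within 0.1°. Its centre was 27.8 mm above the dock's origin, and the tongue tip was at x = −79 mm in the dock's axes.
- **Catch:** the camera put it at about 0.00 rad, and I felt the stop at about 7 N.
- **Other objects:** in the last pictures the blue-banded pack, bowl, bottle and jar stand where they were, upright. I judged that by eye and did not measure it.

**What disagreed:** the first dock fit and the tool readings differed by 1.5–2 mm sideways. I centred the pack on the close-up pictures of the lip and cheeks instead, and it went in without sideways force.

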